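# Set the tube shaker's speed selector by fingertip and start it

### The arm

A 6-joint arm with a two-finger parallel gripper is mounted at the origin on the work surface. World frame = base frame: x ahead of the robot, y to its left, z up, the work surface at z = 0. Lengths are in mm, angles in degrees, forces in N, time in s.
With the tool pointing down it reaches from about 300 to 850 mm from the base axis. Payload 4.2 kg.
Tool frame: the origin (TCP) lies at the very end of the fingers, on their centre line; the grasp point (between the pads) lies 19 mm behind it (env.grasp_offset is the distance from the TCP to the grasp point, in mm); z points along the fingers, y is the line along which they close (so a half turn about z gives the same grasp; the last joint's range is limited). The gripper opens to 91 mm and grips with 3 to 60 N. Pads are 32 mm wide; open, the fingers measure 118 mm over their backs; the gripper's body (76 mm by 178 mm) begins 60 mm behind the grasp point.
Start: joints at [-66.807, 18.312, 89.639, -0, 72.044, -1.146], TCP at [236.985, -523.91, 213.976] pointing down, gripper open.
Joint ranges: [-177.97, 177.97], [-48.28, 115.42], [12.27, 149.76], [-77.06, 257.06], [2.81, 150.46], [-146.56, 146.56]. Speed limits (degrees/s): [147.25, 147.25, 180, 180, 180, 180].

### API

Orientations are given as [roll, pitch, yaw] about the fixed x, y, z axes, in that order (R = Rz(yaw) Ry(pitch) Rx(roll)).
In Python, from workcell import env gives the robot as it stands. The module is installed in compiled form; this text tells all that it offers.
- The arm moves only by the tool send_rows, never from a script. Its argument "motion" is a list of rows, each an object of numbers: "tx", "ty", "tz": the shift along the tool's x, y, z in units of 500 mm (1.0 is 500 mm); "rx", "ry", "rz": the turn, a rotation vector about the tool's x, y, z in units of 30 degrees (1.0 is 30 degrees); "gripper": the closure, from -1 (fully open) to 1 (shut). In form: [{"tx": .., "ty": .., "tz": .., "rx": .., "ry": .., "rz": .., "gripper": ..}, ...]. A call has 1 to 12 rows; each row shifts and turns the commanded pose from where the row before left it, along the tool's axes as they then stand; what a row does not reach is not made up. A row lasts 1/8 s, in which the tool goes at most 62.5 mm and 10.7 degrees, less where a joint would pass 70% of its speed; a pose out of reach is approached as far as the arm can. A call with a number of a shift or a turn outside -1 to 1 is refused whole. A call with a gripper value outside its range is refused whole. The fingers move at their own pace and stop on an object; "grip_force" is the grip in N (left out, the last holds). Time passes only in rows, so rows that do not move let the fingers close. It gives the time, the measured TCP pose, the force, the opening and the grip force at its end, in the units of the state.
- env.state(): the state, without advancing time (a new reading comes with each control period).
- env.grab_frame(name): name is "scene" or "top" or "wrist"; returns a dict with "frame" (420x560x3 uint8, red, green, blue), "vertical_fov" (degrees; the focal length in pixels is half the picture's height over the tangent of half this angle, whatever the lens; pixels are square), "cx", "cy" (the principal point, pixels), "k1" (the pictures are not rectified: a ray, as slopes to the right and down, at radius r is drawn at 1 + k1 r^2 times it, then the intrinsics apply), "rvec" (rotation vector, rad) and "tvec" (3), from world to camera coordinates, as OpenCV has them; the wrist camera has in their place "T_tool_cam" (4x4, takes a point from camera to tool coordinates, whose origin is the TCP and whose axes are the flange's). Camera axes: x right, y down, z forward; pixel columns grow to the right and rows downward; lengths in mm; the calibration is good to about 2 mm. A picture is of the moment at which its call begins: read the wrist's pose just before it. There is no depth.
- env.job_done(): hands the job in; it is judged then, once.
The state is a dict: "time_s": time; "qpos": joint angles; "qvel": joint speeds; "effort": joint torques, N m; "ee_pos": TCP position; "ee_rot": TCP orientation; "force": force on the tool from outside, world axes, zero at the start; "torque": the same for the moment, N m; "gripper_width": finger opening in mm; "gripper_force": force on a finger pad.
Only numpy, scipy, OpenCV 4.12 (cv2) and the standard library are available. Lean on these libraries where they do the work, as an engineer would, in place of code of your own. Each camera call takes 0.05 s, during which the arm holds its last target. There are 200 camera calls.

### The job

On the tube shaker, push the black selector lever round clockwise with a fingertip, click by click, until it rests in the click that points at the blue tag, without running on to the next click past it and without pinching the lever. Then press the green start button right down and let it come back up. Leave the bottles and everything else on the bench where they stand.

Things in the scene. Friction and masses are not known exactly. Their poses are not given: they have to be found in the camera images.
- dial_centre (a point): Centre of the grey round dial, on the top face of the white shaker's flat deck, on the selector's axis; x forward (away from the robot), y to the shaker's left, z up. The deck is 70 mm above the bench, 110 mm each way along x, from -160 to 250 mm along y. Above the deck, the fixed tube rack begins at y = 125 mm and is 58 mm tall.
- selector_axis (a point): On the vertical turning axis of the black selector lever, 18 mm above the deck; x points along the lever to its pointing end, z up; turns with the lever. Lever: blade 18 mm thick, from 16 mm behind to 46 mm ahead of the axis, 5 to 27 mm above the deck; its 8 mm thick central rib reaches 50 mm ahead and 31 mm above the deck. Round hub: radius 20 mm, 14 mm tall.
- pointer_tip (a point): The pointing end of the lever, 50 mm from the axis, 18 mm above the deck; same axes as selector_axis. A white line runs along the lever's top.
- selector (a joint): Lever angle, rad, growing clockwise from above; 0 to 3.665 (end stops); at 0 it points 105 deg anticlockwise of dial_centre's x. Eight clicks 0.524 rad (30 deg) apart from 0, marked by white dots on the dial; it starts in the first, second or third. A sprung ball holds each click: about 2 to 4 N at the lever's end moves it on; past half-way (0.26 rad) it snaps into the next by itself.
- tag_blue (a point): Centre of the top of the blue tag, a flat disc 18 mm across, 2 mm thick, fixed on the deck 68 mm from the selector's axis, in line with the fourth, fifth, sixth or seventh click. Like tags, yellow, red and white, mark the other three.
- start (a joint): Travel of the green start button, m: 0 up, 0.006 fully down; spring return, 5 N fully down.
- start_top (a point): Centre of the top face of the green start button, 34 mm across, pressed straight down; it stands on the deck on the side towards the robot, 82 mm from the selector's axis; top 22 mm above the deck, in a grey collar 50 mm across and 12 mm tall.
- dropper: Small brown dropper bottle with black cap, 24 mm across, 58 mm tall, loose on the deck's near right corner; origin under its centre. Leave alone.
- stain_bottle: Small brown dropper bottle with red cap, 24 mm across, 58 mm tall, loose on the deck's far right corner; origin under its centre. Leave alone.
- slide_box: Red slide box 80 x 50 x 26 mm on the bench to the right; origin under its centre. Leave alone.
- petri_dish: Petri dish, 92 mm across, 16 mm tall, on the bench to the right; origin under its centre. Leave alone.
- beaker: Glass beaker 68 mm across, 90 mm tall, on the bench to the left; origin under its centre. Leave alone.
- tip_box: Blue pipette tip box with clear lid, 120 x 80 x 65 mm, on the bench to the left; origin under its centre. Leave alone.
- reagent: Glass bottle with blue cap, 52 mm across, 110 mm tall, on the bench to the far right; origin under its centre. Leave alone.

How it is judged:
By the outcome, as a careful person would: the job done as asked, in the order asked, and still so for the second after the job is handed in, with the robot touching nothing.
It also fails if it takes over 54 s, if anything falls off the work surface, if the arm or the gripper's body presses on something with over 40 N, if the wrist force passes 120 N, or if a joint passes its speed limit or range.

## Working session

There is one attempt and no reset: what is moved stays moved. The work goes in short steps, Python scripts to look and compute and a tool call to move; the robot and the scene stay as the last step left them, time stands still between calls to the robot, and variables do not carry over. Pictures are saved under pics/ and viewed, at most 10 in all, crops included, and the job is handed in when it is done.

Besides the shell and the picture viewer there is one more tool, called after "Call:" by a JSON object that holds its "api" and its "payload". send_rows: Moves the arm, as the interface text tells. Shifts and turns lie within -1 to 1; 1 stands for 500 mm of shift or 30 degrees of turn. Its arguments: {"type":"object","properties":{"motion":{"type":"array"},"grip_force":{"type":"number"}},"required":["motion"]}

```bash
mkdir -p pics
python3 - <<'E'
from workcell import env
import cv2,numpy as np
print(env.state())
fs=[]
for n in ("scene","top"):
    d=env.grab_frame(n); f=d.pop("frame"); print(n,d)
    cv2.imwrite(f"pics/{n}0.png",f[:,:,::-1])
    np.savez(f"{n}0.npz",frame=f,**d)
E
```

```text
{'time_s': 0.0, 'qpos': array([-6.68073054e+01,  1.83523719e+01,  8.97073880e+01,  1.19815823e-04,
        7.20415104e+01, -1.14593499e+00]), 'qvel': array([-0.03643022,  0.00941748, -0.01411998,  0.00781107,  0.05396012,
        0.12797926]), 'effort': array([-2.47981377e-03, -4.12464809e+01, -2.31975585e+01,  7.25321355e-02,
        4.56847355e-02, -1.60244390e-04]), 'ee_pos': array([ 236.77813308, -523.43686364,  213.10628363]), 'ee_rot': array([-1.79898752e+02, -2.13919445e-03,  2.43385907e+01]), 'force': array([-0.10706255,  0.06067771, -0.1400275 ]), 'torque': array([-0.02360036, -0.01189536, -0.02041951]), 'gripper_force': 0.0, 'gripper_width': 91.05886019340628}
scene {'vertical_fov': 49.363604610515324, 'cx': 277.9010112210025, 'cy': 217.84086709296554, 'k1': 0.034182455913888195, 'rvec': array([ 1.04799387,  2.31861464, -1.12229481]), 'tvec': array([ 397.19157182, -199.84662378, 1753.54703529])}
top {'vertical_fov': 46.21871399716631, 'cx': 276.5143577613911, 'cy': 203.95865137670964, 'k1': -0.0622253844923972, 'rvec': array([ 2.16099521, -2.03588176,  0.22425542]), 'tvec': array([ -42.85477299,  558.6707608 , 1539.29909425])}
```

View pics/scene0.png

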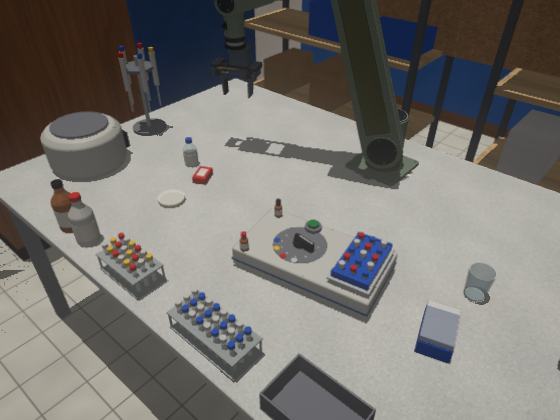

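View pics/top0.png

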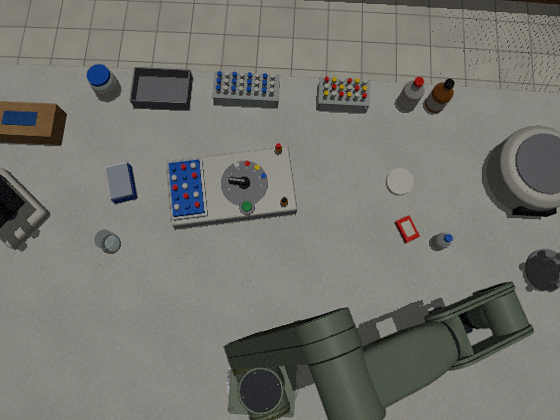

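The top view shows the shaker with the dial at about (244,184), the lever pointing left, the green button at (247,206), and the tags on the right, blue near (263,176). Next I'll measure these and take a zoomed crop.

```bash
cat > h.py <<'E'
import cv2,numpy as np
from scipy.spatial.transform import Rotation as Ro
def load(n):
    d=dict(np.load(n+".npz")); return d
def ray(d,uv):
    f=210/np.tan(np.radians(float(d["vertical_fov"]))/2); k=float(d["k1"])
    K=np.array([[f,0,float(d["cx"])],[0,f,float(d["cy"])],[0,0,1]])
    p=cv2.undistortPoints(np.array([[uv]],float),K,np.array([k,0,0,0,0]))[0,0]
    if "Rwc" in d: R,o=d["Rwc"],d["o"]
    else:
        R=cv2.Rodrigues(d["rvec"])[0].T; o=-R@d["tvec"]
    return o,R@np.array([*p,1])
def plane(d,uv,z):
    o,v=ray(d,uv); return o+v*(z-o[2])/v[2]
def blobs(d,roi,lo,hi,amin=4):
    x0,y0,x1,y1=roi
    h=cv2.cvtColor(d["frame"],cv2.COLOR_RGB2HSV)[y0:y1,x0:x1]
    m=cv2.inRange(h,np.array(lo),np.array(hi))
    n,l,s,c=cv2.connectedComponentsWithStats(m)
    return [(c[i]+[x0,y0],s[i,4]) for i in range(1,n) if s[i,4]>=amin]
E
python3 - <<'E'
from h import *
d=load("top0")
R=(205,140,300,225)
for nm,lo,hi,z in [("blue",(100,90,60),(125,255,255),72),("green",(50,80,40),(85,255,255),92),("yellow",(20,90,90),(32,255,255),72),("red",(0,120,80),(8,255,255),72),("black",(0,0,0),(179,255,45),97)]:
    for c,a in blobs(d,R,lo,hi): print(nm,c.round(1),a,plane(d,c,z).round(1))
f=d["frame"][140:230,160:305,::-1]
cv2.imwrite("pics/topcrop.png",cv2.resize(f,None,fx=5.5,fy=5.5,interpolation=cv2.INTER_CUBIC))
E
```

```text
blue [263. 175.] 21 [652.6  40.4  72. ]
green [246.4 205.8] 83 [541.9  85.7  92. ]
yellow [256.5 167. ] 26 [678.7  63.6  72. ]
red [277.9 145.1] 18 [758.8  -2.4  72. ]
red [247.  163.1] 19 [690.5  95.9  72. ]
black [240.9 182.5] 140 [616.4 108.5  97. ]
black [283.9 199.7] 18 [567.6 -32.7  97. ]
black [277.5 213.9] 8 [520.4 -15.1  97. ]
black [223. 221.] 5 [487.3 155.5  97. ]
black [206.5 223. ] 4 [477.7 207.1  97. ]
```

View pics/topcrop.png

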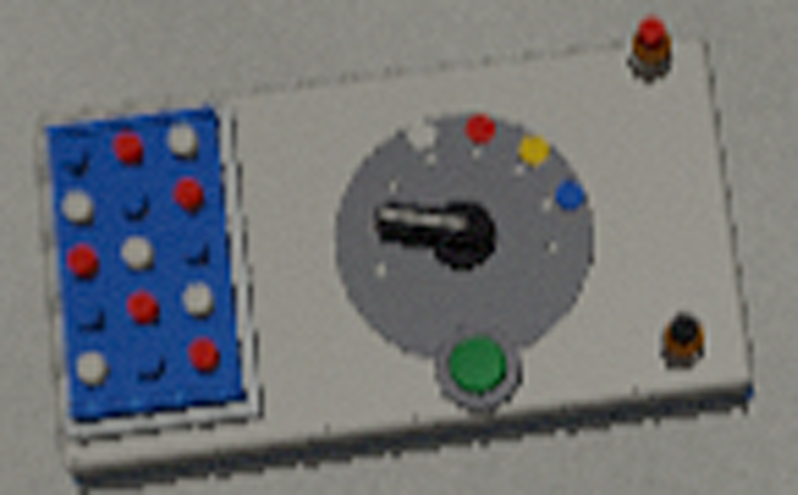

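The enlarged crop shows the lever resting at the second click (385,220). White is on the fourth dot, red on the fifth, yellow on the sixth and blue on the seventh (570,195). I'll fit the dial frame and go to a look-down pose.

```bash
cat >> h.py <<'E'
def fit(tags):  # {click index: world xyz}
    w=np.array([p[:2] for p in tags.values()]); a=np.radians([105-30*k for k in tags])
    m=68*np.c_[np.cos(a),np.sin(a)]
    H=(m-m.mean(0)).T@(w-w.mean(0)); yaw=np.arctan2(H[0,1]-H[1,0],H[0,0]+H[1,1])
    R=np.array([[np.cos(yaw),-np.sin(yaw)],[np.sin(yaw),np.cos(yaw)]])
    c=w.mean(0)-R@m.mean(0)
    return c,np.degrees(yaw),np.linalg.norm(w-(m@R.T+c),axis=1)
def rows(p0,yaw0,p1,yaw1,n,g=1):
    out=[];dp=(np.array(p1)-p0)/n; dy=(yaw1-yaw0)/n
    for i in range(n):
        y=np.radians(yaw0+i*dy)
        s=np.array([dp[0]*np.cos(y)+dp[1]*np.sin(y),dp[0]*np.sin(y)-dp[1]*np.cos(y),-dp[2]])/500
        out.append('{"tx":%.4f,"ty":%.4f,"tz":%.4f,"rz":%.3f,"gripper":%g}'%(*s,-dy/30,g))
    print("["+",".join(out)+"]")
E
python3 - <<'E'
from h import *
from workcell import env
d=load("top0")
t={4:plane(d,(247,163.1),72),5:plane(d,(256.5,167),72),6:plane(d,(263,175),72)}
c,y,e=fit(t); print("centre",c,"yaw",y,"res",e)
b=plane(d,(246.4,205.8),92)[:2]; print("button dist",b-c,np.linalg.norm(b-c))
print(env.grab_frame("wrist")["T_tool_cam"].round(3))
s=env.state()
rows(s["ee_pos"],s["ee_rot"][2],[c[0]-40,c[1],300],98,12)
E
```

```text
centre [622.62666587 101.37056884] yaw 10.866416664913475 res [0.64877495 0.43554127 0.42747095]
button dist [-80.78509576 -15.77472438] 82.31083541541773
[[ 1.00000e-03 -9.59000e-01 -2.85000e-01  8.11170e+01]
 [ 1.00000e+00  0.00000e+00  1.00000e-03 -1.00400e+00]
 [-1.00000e-03 -2.85000e-01  9.59000e-01 -1.71236e+02]
 [ 0.00000e+00  0.00000e+00  0.00000e+00  1.00000e+00]]
[{"tx":0.0954,"ty":-0.0711,"tz":-0.0144,"rz":-0.205,"gripper":1},{"tx":0.1025,"ty":-0.0605,"tz":-0.0144,"rz":-0.205,"gripper":1},{"tx":0.1084,"ty":-0.0492,"tz":-0.0144,"rz":-0.205,"gripper":1},{"tx":0.1130,"ty":-0.0374,"tz":-0.0144,"rz":-0.205,"gripper":1},{"tx":0.1164,"ty":-0.0251,"tz":-0.0144,"rz":-0.205,"gripper":1},{"tx":0.1184,"ty":-0.0125,"tz":-0.0144,"rz":-0.205,"gripper":1},{"tx":0.1190,"ty":0.0003,"tz":-0.0144,"rz":-0.205,"gripper":1},{"tx":0.1183,"ty":0.0130,"tz":-0.0144,"rz":-0.205,"gripper":1},{"tx":0.1163,"ty":0.0256,"tz":-0.0144,"rz":-0.205,"gripper":1},{"tx":0.1129,"ty":0.0379,"tz":-0.0144,"rz":-0.205,"gripper":1},{"tx":0.1082,"ty":0.0497,"tz":-0.0144,"rz":-0.205,"gripper":1},{"tx":0.1022,"ty":0.0610,"tz":-0.0144,"rz":-0.205,"gripper":1}]
```

Call:
{"api": "send_rows", "payload": {"motion": [{"tx": 0.1,"ty": -0.075,"tz": -0.0144,"rz": -0.205,"gripper": 1},{"tx": 0.105,"ty": -0.0645,"tz": -0.0144,"rz": -0.205,"gripper": 1},{"tx": 0.112,"ty": -0.0522,"tz": -0.0144,"rz": -0.205,"gripper": 1},{"tx": 0.117,"ty": -0.0404,"tz": -0.0144,"rz": -0.205,"gripper": 1},{"tx": 0.12,"ty": -0.0281,"tz": -0.0144,"rz": -0.205,"gripper": 1},{"tx": 0.122,"ty": -0.0155,"tz": -0.0144,"rz": -0.205,"gripper": 1},{"tx": 0.122,"ty": -0.003,"tz": -0.0144,"rz": -0.205,"gripper": 1},{"tx": 0.121,"ty": 0.01,"tz": -0.0144,"rz": -0.205,"gripper": 1},{"tx": 0.12,"ty": 0.0226,"tz": -0.0144,"rz": -0.205,"gripper": 1},{"tx": 0.118,"ty": 0.0349,"tz": -0.0144,"rz": -0.205,"gripper": 1},{"tx": 0.114,"ty": 0.0467,"tz": -0.0144,"rz": -0.205,"gripper": 1},{"tx": 0.108,"ty": 0.058,"tz": -0.0144,"rz": -0.205,"gripper": 1}], "grip_force": 20}}

```text
invalid input at $.motion[0]: expected keys tx, ty, tz, rx, ry, rz, gripper
```

Call:
{"api": "send_rows", "payload": {"motion": [{"tx": 0,"gripper": 1},{"tx": 0,"gripper": 1}]}}

```text
invalid input at $.motion[0]: expected keys tx, ty, tz, rx, ry, rz, gripper
```

```bash
cat >> h.py <<'E'
def wrist(env,name):
    s=env.state(); d=env.grab_frame("wrist"); T=d["T_tool_cam"]
    Rt=Ro.from_euler("xyz",s["ee_rot"],degrees=True).as_matrix()
    d["Rwc"]=Rt@T[:3,:3]; d["o"]=s["ee_pos"]+Rt@T[:3,3]
    cv2.imwrite(f"pics/{name}.png",d["frame"][:,:,::-1]); np.savez(name+".npz",**d)
    print(s["time_s"],s["ee_pos"].round(1),s["ee_rot"].round(1),s["qpos"].round(1),s["force"].round(1),s["gripper_width"].round(1))
    return d
COL=[("blue",(100,120,60),(125,255,255),72),("green",(50,80,40),(85,255,255),92),("yellow",(20,110,90),(32,255,255),72),("red",(0,120,80),(8,255,255),72),("black",(0,0,0),(179,255,45),97)]
def find(d,amin=60,roi=(0,0,560,420)):
    for nm,lo,hi,z in COL:
        for c,a in blobs(d,roi,lo,hi,amin): print(nm,c.round(1),a,plane(d,c,z).round(1))
E
python3 - <<'E'
from h import *
from workcell import env
find(wrist(env,"w1"))
E
```

```text
Traceback (most recent call last):
  File "h.py", line 40, in wrist
    print(s["time_s"],s["ee_pos"].round(1),s["ee_rot"].round(1),s["qpos"].round(1),s["force"].round(1),s["gripper_width"].round(1))
                                                                                                       ^^^^^^^^^^^^^^^^^^^^^^^^
AttributeError: 'float' object has no attribute 'round'
```

View pics/w1.png

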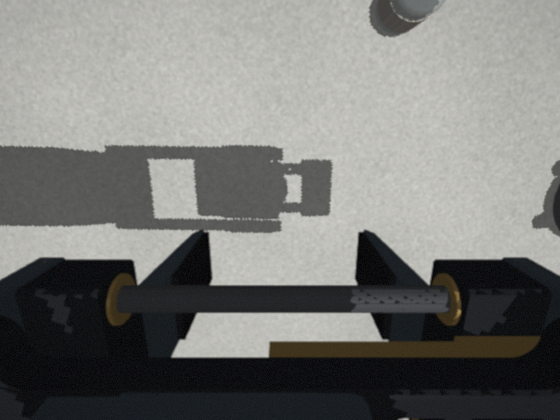

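The picture shows only bare bench, with the gripper filling rows below 230, so the target must lie further along tool +x. The rows also need all keys. I'll fix both.

```bash
sed -i 's/s\["gripper_width"\].round(1)/round(s["gripper_width"],1)/; s/"rz":%.3f/"rx":0,"ry":0,"rz":%.3f/' h.py
python3 - <<'E'
from h import *
from workcell import env
s=env.state()
rows(s["ee_pos"],s["ee_rot"][2],[622,40,300],98,12)
E
```

```text
[{"tx":0.0972,"ty":-0.0591,"tz":-0.0144,"rx":0,"ry":0,"rz":-0.205,"gripper":1},{"tx":0.1030,"ty":-0.0484,"tz":-0.0144,"rx":0,"ry":0,"rz":-0.205,"gripper":1},{"tx":0.1076,"ty":-0.0371,"tz":-0.0144,"rx":0,"ry":0,"rz":-0.205,"gripper":1},{"tx":0.1109,"ty":-0.0254,"tz":-0.0144,"rx":0,"ry":0,"rz":-0.205,"gripper":1},{"tx":0.1130,"ty":-0.0134,"tz":-0.0144,"rx":0,"ry":0,"rz":-0.205,"gripper":1},{"tx":0.1138,"ty":-0.0012,"tz":-0.0144,"rx":0,"ry":0,"rz":-0.205,"gripper":1},{"tx":0.1133,"ty":0.0109,"tz":-0.0144,"rx":0,"ry":0,"rz":-0.205,"gripper":1},{"tx":0.1114,"ty":0.0230,"tz":-0.0144,"rx":0,"ry":0,"rz":-0.205,"gripper":1},{"tx":0.1083,"ty":0.0348,"tz":-0.0144,"rx":0,"ry":0,"rz":-0.205,"gripper":1},{"tx":0.1040,"ty":0.0462,"tz":-0.0144,"rx":0,"ry":0,"rz":-0.205,"gripper":1},{"tx":0.0985,"ty":0.0570,"tz":-0.0144,"rx":0,"ry":0,"rz":-0.205,"gripper":1},{"tx":0.0918,"ty":0.0672,"tz":-0.0144,"rx":0,"ry":0,"rz":-0.205,"gripper":1}]
```

Call:
{"api": "send_rows", "payload": {"motion": [{"tx": 0.097,"ty": -0.059,"tz": -0.0145,"rx": 0,"ry": 0,"rz": -0.205,"gripper": 1},{"tx": 0.103,"ty": -0.048,"tz": -0.0145,"rx": 0,"ry": 0,"rz": -0.205,"gripper": 1},{"tx": 0.108,"ty": -0.037,"tz": -0.0145,"rx": 0,"ry": 0,"rz": -0.205,"gripper": 1},{"tx": 0.111,"ty": -0.025,"tz": -0.0145,"rx": 0,"ry": 0,"rz": -0.205,"gripper": 1},{"tx": 0.113,"ty": -0.013,"tz": -0.0145,"rx": 0,"ry": 0,"rz": -0.205,"gripper": 1},{"tx": 0.114,"ty": -0.001,"tz": -0.0145,"rx": 0,"ry": 0,"rz": -0.205,"gripper": 1},{"tx": 0.113,"ty": 0.011,"tz": -0.0145,"rx": 0,"ry": 0,"rz": -0.205,"gripper": 1},{"tx": 0.111,"ty": 0.023,"tz": -0.0145,"rx": 0,"ry": 0,"rz": -0.205,"gripper": 1},{"tx": 0.108,"ty": 0.035,"tz": -0.0145,"rx": 0,"ry": 0,"rz": -0.205,"gripper": 1},{"tx": 0.104,"ty": 0.046,"tz": -0.0145,"rx": 0,"ry": 0,"rz": -0.205,"gripper": 1},{"tx": 0.098,"ty": 0.057,"tz": -0.0145,"rx": 0,"ry": 0,"rz": -0.205,"gripper": 1},{"tx": 0.092,"ty": 0.067,"tz": -0.0145,"rx": 0,"ry": 0,"rz": -0.205,"gripper": 1}], "grip_force": 20}}

```text
time_s: 1.7
ee_pos: [622.8, 40.8, 301.0]
ee_rot: [-180.0, 0.0, 98.4]
force: [0.9, -1.1, -0.5]
gripper_width: 0.4
gripper_force: 0.0
```

Call:
{"api": "send_rows", "payload": {"motion": [{"tx": 0,"ty": 0,"tz": 0,"rx": 0,"ry": 0,"rz": 0,"gripper": 1},{"tx": 0,"ty": 0,"tz": 0,"rx": 0,"ry": 0,"rz": 0,"gripper": 1}]}}

```text
time_s: 1.95
ee_pos: [621.6, 38.8, 300.3]
ee_rot: [-179.9, 0.0, 98.1]
force: [-0.1, -1.0, 0.0]
gripper_width: 0.2
gripper_force: 0.0
```

Run:
```python
from h import *
from workcell import env
find(wrist(env,"w2"))
```

```text
1.95 [621.6  38.8 300.3] [-179.9    0.    98.1] [ 2.5 20.7 73.8 -0.  85.6 -5.6] [-0.1 -1.   0. ] 0.2
blue [272.6   4.9] 1672 [579.3 245.7  72. ]
blue [554.4 127.7] 117 [957.7 160.9  72. ]
blue [546.1 169.8] 272 [968.6 107.4  72. ]
blue [303.9 186.2] 123 [650.2  38.9  72. ]
blue [538.3 209.6] 395 [979.6  52.6  72. ]
green [224.6 141.5] 563 [541.1  85.   92. ]
yellow [326.2 172.5] 137 [676.9  61.8  72. ]
yellow [476.8 341.2] 93 [ 967.  -172.6   72. ]
red [339.6 149.1] 127 [688.7  94.9  72. ]
red [369.5 238.2] 129 [756.2 -23.1  72. ]
black [290.  132.8] 843 [620.1 107.1  97. ]
black [274.8 348.7] 65403 [ 644.6 -211.9   97. ]
black [228.2 239.6] 118 [558.1 -43.5  97. ]
```

View pics/w2.png

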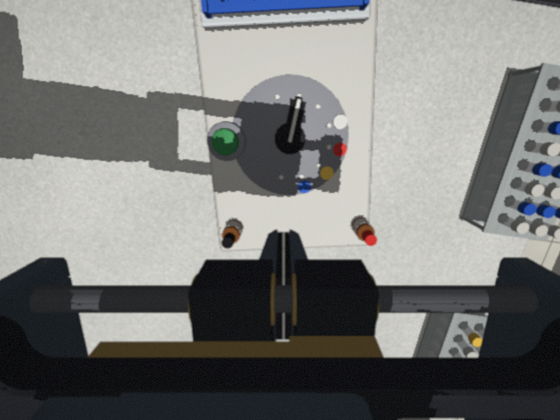

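The wrist view shows the lever at (290,125) pointing up, at the rack. The tags run round its right side with blue at (304,186), and the button is at (225,141). It agrees with the top view to 2 mm. I'll go to the trailing side of the lever.

```bash
cat >> h.py <<'E'
def fing(c,ang,r,off,z):  # finger centre for lever world angle
    a=np.radians(ang); return np.array([c[0]+r*np.cos(a)-off*np.sin(a),c[1]+r*np.sin(a)+off*np.cos(a),z])
E
python3 - <<'E'
from h import *
from workcell import env
d=load("w2")
c,y,e=fit({4:plane(d,(339.6,149.1),72),5:plane(d,(326.2,172.5),72),6:plane(d,(303.9,186.2),72)}); print(c,y,e)
b=plane(d,(224.6,141.5),92)[:2]-c; print(b,np.linalg.norm(b),np.degrees(np.arctan2(*b[::-1])))
# lever direction: principal axis of black blob
h=cv2.cvtColor(d["frame"],cv2.COLOR_RGB2HSV); m=cv2.inRange(h,(0,0,0),(179,255,45)); m[:,:270]=0;m[:,315:]=0;m[:90]=0;m[160:]=0
p=np.argwhere(m)[:,::-1]; P=np.array([plane(d,q,95)[:2] for q in p]); v=np.linalg.svd(P-P.mean(0))[2][0]; print("lever",np.degrees(np.arctan2(v[1],v[0])))
s=env.state(); l=y+75; p1=fing(c,l,38,37,150)
print(p1,l+90); rows(s["ee_pos"],s["ee_rot"][2],p1,l+90,8)
E
```

```text
[620.85429389 100.34363552] 10.465416093871255 [0.02504687 0.04985373 0.02928572]
[-79.77523234 -15.39056164] 81.24627427217793 -169.08042108433727
lever -93.16471208214217
[586.97442281 141.14993817 150.        ] 175.46541609387126
[{"tx":0.0267,"ty":-0.0049,"tz":0.0377,"rx":0,"ry":0,"rz":-0.322,"gripper":1},{"tx":0.0271,"ty":-0.0003,"tz":0.0377,"rx":0,"ry":0,"rz":-0.322,"gripper":1},{"tx":0.0268,"ty":0.0042,"tz":0.0377,"rx":0,"ry":0,"rz":-0.322,"gripper":1},{"tx":0.0257,"ty":0.0087,"tz":0.0377,"rx":0,"ry":0,"rz":-0.322,"gripper":1},{"tx":0.0239,"ty":0.0128,"tz":0.0377,"rx":0,"ry":0,"rz":-0.322,"gripper":1},{"tx":0.0214,"ty":0.0167,"tz":0.0377,"rx":0,"ry":0,"rz":-0.322,"gripper":1},{"tx":0.0183,"ty":0.0200,"tz":0.0377,"rx":0,"ry":0,"rz":-0.322,"gripper":1},{"tx":0.0146,"ty":0.0228,"tz":0.0377,"rx":0,"ry":0,"rz":-0.322,"gripper":1}]
```

Call:
{"api": "send_rows", "payload": {"motion": [{"tx": 0.0267,"ty": -0.005,"tz": 0.0377,"rx": 0,"ry": 0,"rz": -0.322,"gripper": 1},{"tx": 0.027,"ty": 0,"tz": 0.0377,"rx": 0,"ry": 0,"rz": -0.322,"gripper": 1},{"tx": 0.0268,"ty": 0.004,"tz": 0.0377,"rx": 0,"ry": 0,"rz": -0.322,"gripper": 1},{"tx": 0.0257,"ty": 0.009,"tz": 0.0377,"rx": 0,"ry": 0,"rz": -0.322,"gripper": 1},{"tx": 0.024,"ty": 0.013,"tz": 0.0377,"rx": 0,"ry": 0,"rz": -0.322,"gripper": 1},{"tx": 0.0214,"ty": 0.0167,"tz": 0.0377,"rx": 0,"ry": 0,"rz": -0.322,"gripper": 1},{"tx": 0.0183,"ty": 0.02,"tz": 0.0377,"rx": 0,"ry": 0,"rz": -0.322,"gripper": 1},{"tx": 0.0146,"ty": 0.0228,"tz": 0.0377,"rx": 0,"ry": 0,"rz": -0.322,"gripper": 1},{"tx": 0,"ty": 0,"tz": 0,"rx": 0,"ry": 0,"rz": 0,"gripper": 1},{"tx": 0,"ty": 0,"tz": 0,"rx": 0,"ry": 0,"rz": 0,"gripper": 1}]}}

```text
time_s: 3.25
ee_pos: [588.2, 141.0, 151.1]
ee_rot: [-180.0, 0.1, 175.2]
force: [0.6, -1.1, 0.2]
gripper_width: 0.3
gripper_force: 0.0
```

Run:
```python
from h import *
from workcell import env
s=env.state(); print(s["ee_pos"],s["ee_rot"],s["qpos"].round(1))
c=[621,100.5]; rows(s["ee_pos"],s["ee_rot"][2],fing(c,85.6,38,37,86),175.6,3)
d=env.grab_frame("scene"); f=d["frame"][190:300,220:400,::-1]
cv2.imwrite("pics/s1.png",cv2.resize(f,None,fx=4,fy=4,interpolation=cv2.INTER_CUBIC))
```

```text
[588.23066093 141.02077849 151.12146694] [-1.79997234e+02  8.72840107e-02  1.75210602e+02] [ 12.4  23.5  91.1  -0.   65.3 -72.8]
[{"tx":0.0008,"ty":0.0001,"tz":0.0434,"rx":0,"ry":0,"rz":-0.004,"gripper":1},{"tx":0.0008,"ty":0.0001,"tz":0.0434,"rx":0,"ry":0,"rz":-0.004,"gripper":1},{"tx":0.0008,"ty":0.0001,"tz":0.0434,"rx":0,"ry":0,"rz":-0.004,"gripper":1}]
```

View pics/s1.png

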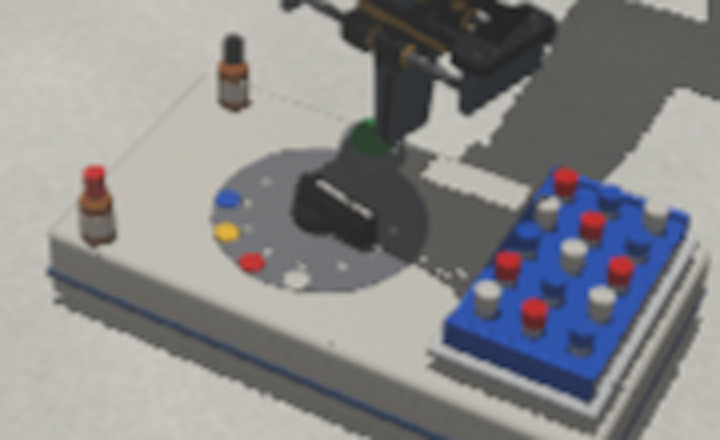

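The closed fingers are above and behind the lever (robot side, at (400,130)) and clear of the rack and button. Now down, then in towards contact.

Call:
{"api": "send_rows", "payload": {"motion": [{"tx": 0,"ty": 0,"tz": 0.0434,"rx": 0,"ry": 0,"rz": 0,"gripper": 1},{"tx": 0,"ty": 0,"tz": 0.0434,"rx": 0,"ry": 0,"rz": 0,"gripper": 1},{"tx": 0,"ty": 0,"tz": 0.0434,"rx": 0,"ry": 0,"rz": 0,"gripper": 1},{"tx": -0.008,"ty": 0,"tz": 0,"rx": 0,"ry": 0,"rz": 0,"gripper": 1},{"tx": -0.008,"ty": 0,"tz": 0,"rx": 0,"ry": 0,"rz": 0,"gripper": 1},{"tx": 0,"ty": 0,"tz": 0,"rx": 0,"ry": 0,"rz": 0,"gripper": 1},{"tx": 0,"ty": 0,"tz": 0,"rx": 0,"ry": 0,"rz": 0,"gripper": 1}]}}

```text
time_s: 4.18
ee_pos: [596.3, 141.5, 85.8]
ee_rot: [180.0, 0.1, 175.4]
force: [-0.1, 0.7, 0.1]
gripper_width: 0.8
gripper_force: 0.0
```

Run:
```python
from h import *
from workcell import env
s=env.state(); print(s["ee_pos"],s["ee_rot"],s["force"])
c=np.array([621,100.5]); a=np.radians(s["ee_rot"][2]-90); v=s["ee_pos"][:2]-c
print("r",v@[np.cos(a),np.sin(a)],"off",v@[-np.sin(a),np.cos(a)])
# rotate by 5 deg steps in tool frame is the same every row: print with r=38, off=27
p=fing(c,85.6,38,27,0);q=fing(c,80.6,38,27,0);rows(p,175.6,q,170.6,1)
```

```text
[596.25929018 141.52235466  85.8401125 ] [1.79980708e+02 8.42872956e-02 1.75404899e+02] [-0.11986233  0.69234105  0.10340869]
r 38.90842809841762 off 27.947639027311297
[{"tx":-0.0068,"ty":0.0044,"tz":-0.0000,"rx":0,"ry":0,"rz":0.167,"gripper":1}]
```

Call:
{"api": "send_rows", "payload": {"motion": [{"tx": -0.0068,"ty": 0.0044,"tz": 0,"rx": 0,"ry": 0,"rz": 0.167,"gripper": 1},{"tx": -0.0068,"ty": 0.0044,"tz": 0,"rx": 0,"ry": 0,"rz": 0.167,"gripper": 1},{"tx": -0.0068,"ty": 0.0044,"tz": 0,"rx": 0,"ry": 0,"rz": 0.167,"gripper": 1}]}}

```text
time_s: 4.55
ee_pos: [606.3, 146.5, 85.5]
ee_rot: [-180.0, -0.1, 160.2]
force: [-1.8, 0.6, 1.5]
gripper_width: 0.6
gripper_force: 0.7
```

Call:
{"api": "send_rows", "payload": {"motion": [{"tx": -0.0068,"ty": 0.0044,"tz": 0,"rx": 0,"ry": 0,"rz": 0.167,"gripper": 1},{"tx": -0.0068,"ty": 0.0044,"tz": 0,"rx": 0,"ry": 0,"rz": 0.167,"gripper": 1},{"tx": 0,"ty": 0,"tz": 0,"rx": 0,"ry": 0,"rz": 0,"gripper": 1},{"tx": 0,"ty": 0,"tz": 0,"rx": 0,"ry": 0,"rz": 0,"gripper": 1}]}}

```text
time_s: 5.05
ee_pos: [614.7, 147.8, 85.2]
ee_rot: [-180.0, 0.0, 150.4]
force: [0.1, -0.9, -0.3]
gripper_width: 0.4
gripper_force: 0.0
```

Run:
```python
from h import *
from workcell import env
s=env.state(); c=np.array([621,100.5]); a=np.radians(s["ee_rot"][2]-90); v=s["ee_pos"][:2]-c
print("ang",np.degrees(a),"r",v@[np.cos(a),np.sin(a)],"off",v@[-np.sin(a),np.cos(a)],s["force"])
d=env.grab_frame("scene"); f=d["frame"][190:300,220:400,::-1]
cv2.imwrite("pics/s2.png",cv2.resize(f,None,fx=4,fy=4,interpolation=cv2.INTER_CUBIC))
```

```text
ang 60.44094109827162 r 38.00740919156951 off 28.84264752542327 [ 0.0600169  -0.93890014 -0.32565703]
```

View pics/s2.png

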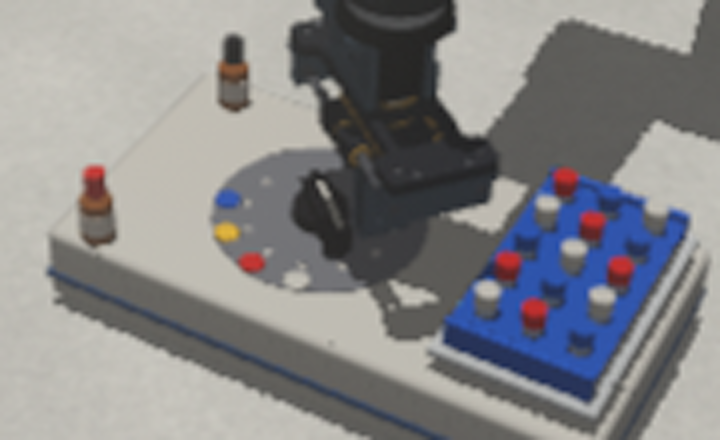

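The lever has clicked on one, onto the third dot (pointing at (340,255)), and force is back to about zero. Next two more clicks.

Call:
{"api": "send_rows", "payload": {"motion": [{"tx": -0.007,"ty": 0.0044,"tz": 0,"rx": 0,"ry": 0,"rz": 0.167,"gripper": 1},{"tx": -0.007,"ty": 0.0044,"tz": 0,"rx": 0,"ry": 0,"rz": 0.167,"gripper": 1},{"tx": -0.007,"ty": 0.0044,"tz": 0,"rx": 0,"ry": 0,"rz": 0.167,"gripper": 1},{"tx": -0.007,"ty": 0.0044,"tz": 0,"rx": 0,"ry": 0,"rz": 0.167,"gripper": 1},{"tx": -0.007,"ty": 0.0044,"tz": 0,"rx": 0,"ry": 0,"rz": 0.167,"gripper": 1},{"tx": -0.007,"ty": 0.0044,"tz": 0,"rx": 0,"ry": 0,"rz": 0.167,"gripper": 1},{"tx": 0,"ty": 0,"tz": 0,"rx": 0,"ry": 0,"rz": 0,"gripper": 1},{"tx": 0,"ty": 0,"tz": 0,"rx": 0,"ry": 0,"rz": 0,"gripper": 1}]}}

```text
time_s: 6.1
ee_pos: [638.7, 143.5, 85.0]
ee_rot: [-180.0, -0.0, 120.4]
force: [0.7, -0.0, 0.9]
gripper_width: 0.5
gripper_force: 0.0
```

Call:
{"api": "send_rows", "payload": {"motion": [{"tx": -0.007,"ty": 0.0044,"tz": 0,"rx": 0,"ry": 0,"rz": 0.167,"gripper": 1},{"tx": -0.007,"ty": 0.0044,"tz": 0,"rx": 0,"ry": 0,"rz": 0.167,"gripper": 1},{"tx": -0.007,"ty": 0.0044,"tz": 0,"rx": 0,"ry": 0,"rz": 0.167,"gripper": 1},{"tx": -0.007,"ty": 0.0044,"tz": 0,"rx": 0,"ry": 0,"rz": 0.167,"gripper": 1},{"tx": -0.007,"ty": 0.0044,"tz": 0,"rx": 0,"ry": 0,"rz": 0.167,"gripper": 1},{"tx": -0.007,"ty": 0.0044,"tz": 0,"rx": 0,"ry": 0,"rz": 0.167,"gripper": 1},{"tx": 0,"ty": 0,"tz": 0,"rx": 0,"ry": 0,"rz": 0,"gripper": 1},{"tx": 0,"ty": 0,"tz": 0,"rx": 0,"ry": 0,"rz": 0,"gripper": 1}]}}

```text
time_s: 7.1
ee_pos: [657.5, 127.8, 85.0]
ee_rot: [-180.0, 0.0, 90.3]
force: [0.3, 0.2, 0.8]
gripper_width: 0.4
gripper_force: 0.0
```

```bash
cat > ck.py <<'E'
import sys
from h import *
from workcell import env
s=env.state(); c=np.array([621,100.5]); a=np.radians(s["ee_rot"][2]-90); v=s["ee_pos"][:2]-c
print("ang",np.degrees(a),"r",v@[np.cos(a),np.sin(a)],"off",v@[-np.sin(a),np.cos(a)],s["ee_pos"],s["force"],s["time_s"],s["qpos"].round(0))
d=env.grab_frame("scene"); f=d["frame"][190:300,220:400,::-1]
cv2.imwrite(f"pics/{sys.argv[1]}.png",cv2.resize(f,None,fx=4,fy=4,interpolation=cv2.INTER_CUBIC))
E
python3 ck.py s3
```

```text
ang 0.34263970466831495 r 36.6847632826164 off 27.12318925548098 [657.52190643 127.84208484  85.01971706] [0.28573996 0.19276812 0.77628926] 7.1 [10. 32. 86.  0. 62. 10.]
```

View pics/s3.png

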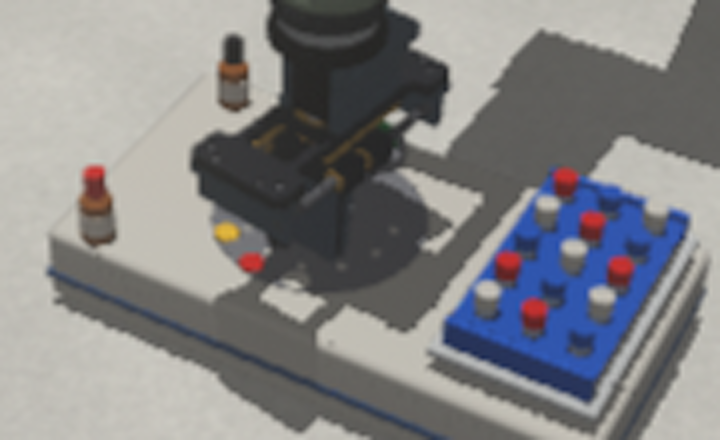

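The gripper hides the lever, but force is about zero and the angle puts it in the red click, with red and yellow still visible ahead. Two more clicks to go.

Call:
{"api": "send_rows", "payload": {"motion": [{"tx": -0.0068,"ty": 0.0047,"tz": 0,"rx": 0,"ry": 0,"rz": 0.167,"gripper": 1},{"tx": -0.0068,"ty": 0.0047,"tz": 0,"rx": 0,"ry": 0,"rz": 0.167,"gripper": 1},{"tx": -0.0068,"ty": 0.0047,"tz": 0,"rx": 0,"ry": 0,"rz": 0.167,"gripper": 1},{"tx": -0.0068,"ty": 0.0047,"tz": 0,"rx": 0,"ry": 0,"rz": 0.167,"gripper": 1},{"tx": -0.0068,"ty": 0.0047,"tz": 0,"rx": 0,"ry": 0,"rz": 0.167,"gripper": 1},{"tx": -0.0068,"ty": 0.0047,"tz": 0,"rx": 0,"ry": 0,"rz": 0.167,"gripper": 1},{"tx": 0,"ty": 0,"tz": 0,"rx": 0,"ry": 0,"rz": 0,"gripper": 1},{"tx": 0,"ty": 0,"tz": 0,"rx": 0,"ry": 0,"rz": 0,"gripper": 1}]}}

```text
time_s: 8.15
ee_pos: [667.0, 105.3, 85.0]
ee_rot: [-180.0, -0.0, 60.3]
force: [0.6, 0.2, 0.0]
gripper_width: 0.7
gripper_force: 0.0
```

```bash
python3 ck.py s4
```

```text
ang -29.711192483661875 r 37.565591101805346 off 26.958761495736955 [666.98854613 105.29604851  85.04601452] [0.57851543 0.17650928 0.0055638 ] 8.15 [ 8. 33. 85.  0. 62. 38.]
```

Call:
{"api": "send_rows", "payload": {"motion": [{"tx": -0.0067,"ty": 0.0045,"tz": 0,"rx": 0,"ry": 0,"rz": 0.167,"gripper": 1},{"tx": -0.0067,"ty": 0.0045,"tz": 0,"rx": 0,"ry": 0,"rz": 0.167,"gripper": 1},{"tx": -0.0067,"ty": 0.0045,"tz": 0,"rx": 0,"ry": 0,"rz": 0.167,"gripper": 1},{"tx": -0.0067,"ty": 0.0045,"tz": 0,"rx": 0,"ry": 0,"rz": 0.167,"gripper": 1},{"tx": -0.0067,"ty": 0.0045,"tz": 0,"rx": 0,"ry": 0,"rz": 0.167,"gripper": 1},{"tx": -0.0067,"ty": 0.0045,"tz": 0,"rx": 0,"ry": 0,"rz": 0.167,"gripper": 1},{"tx": 0,"ty": 0,"tz": 0,"rx": 0,"ry": 0,"rz": 0,"gripper": 1},{"tx": 0,"ty": 0,"tz": 0,"rx": 0,"ry": 0,"rz": 0,"gripper": 1}]}}

```text
time_s: 9.2
ee_pos: [663.6, 81.6, 85.1]
ee_rot: [180.0, -0.0, 30.2]
force: [0.2, -1.0, -0.4]
gripper_width: 0.2
gripper_force: 0.0
```

```bash
python3 ck.py s5
python3 - <<'E'
from h import *
from workcell import env
s=env.state()
rows(s["ee_pos"]+[0,0,90],s["ee_rot"][2],[541,85,180],98,5)
E
```

```text
ang -59.771804555360006 r 37.774882905429344 off 27.30758440287531 [663.612078    81.60934746  85.06477488] [ 0.23271256 -1.01560177 -0.40703032] 9.2 [ 6. 32. 86.  0. 61. 66.]
[{"tx":-0.0417,"ty":-0.0259,"tz":-0.0020,"rx":0,"ry":0,"rz":-0.452,"gripper":1},{"tx":-0.0345,"ty":-0.0349,"tz":-0.0020,"rx":0,"ry":0,"rz":-0.452,"gripper":1},{"tx":-0.0253,"ty":-0.0420,"tz":-0.0020,"rx":0,"ry":0,"rz":-0.452,"gripper":1},{"tx":-0.0148,"ty":-0.0468,"tz":-0.0020,"rx":0,"ry":0,"rz":-0.452,"gripper":1},{"tx":-0.0034,"ty":-0.0490,"tz":-0.0020,"rx":0,"ry":0,"rz":-0.452,"gripper":1}]
```

Call:
{"api": "send_rows", "payload": {"motion": [{"tx": 0.01,"ty": 0,"tz": 0,"rx": 0,"ry": 0,"rz": 0,"gripper": 1},{"tx": 0,"ty": 0,"tz": -0.06,"rx": 0,"ry": 0,"rz": 0,"gripper": 1},{"tx": 0,"ty": 0,"tz": -0.1,"rx": 0,"ry": 0,"rz": 0,"gripper": 1},{"tx": 0,"ty": 0,"tz": -0.06,"rx": 0,"ry": 0,"rz": 0,"gripper": 1},{"tx": -0.074,"ty": -0.045,"tz": 0,"rx": 0,"ry": 0,"rz": 0,"gripper": 1},{"tx": -0.074,"ty": -0.045,"tz": 0,"rx": 0,"ry": 0,"rz": 0,"gripper": 1},{"tx": -0.074,"ty": -0.045,"tz": 0,"rx": 0,"ry": 0,"rz": 0,"gripper": 1},{"tx": 0,"ty": 0,"tz": 0,"rx": 0,"ry": 0,"rz": 0,"gripper": 1},{"tx": 0,"ty": 0,"tz": 0,"rx": 0,"ry": 0,"rz": 0,"gripper": 1}]}}

```text
time_s: 10.38
ee_pos: [539.2, 86.8, 195.6]
ee_rot: [179.9, -0.1, 30.2]
force: [0.5, 0.5, 0.0]
gripper_width: 0.4
gripper_force: 0.0
```

Run:
```python
from h import *
from workcell import env
find(wrist(env,"w3"),roi=(0,0,560,230))
```

```text
10.375 [539.2  86.8 195.6] [ 1.799e+02 -1.000e-01  3.020e+01] [ 7.9 16.4 95.2 -0.  68.3 67.8] [0.5 0.5 0. ] 0.4
blue [97.5 76.8] 15887 [557.7 293.9  72. ]
blue [384.8 131.4] 279 [650.3  39.1  72. ]
green [286.  207.8] 915 [541.7  85.6  92. ]
yellow [381.7  92.8] 314 [677.   61.9  72. ]
red [136.1   8.2] 369 [626.1 284.2  72. ]
red [35.4 20.2] 459 [573.7 356.   72. ]
red [529.6  58. ] 380 [767.6 -35.8  72. ]
red [359.1  61.1] 337 [688.6  95.1  72. ]
red [77.3 83. ] 414 [543.4 307.9  72. ]
red [112.9 139. ] 364 [512.5 261.7  72. ]
black [326.8 128.1] 798 [623.5  92.3  97. ]
```

View pics/w3.png

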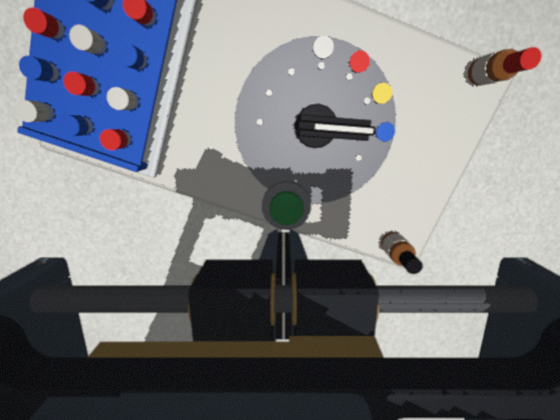

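The lever now rests pointing at the blue tag (385,131). The button is at (286,208) and the bottles are undisturbed. Next, press the button.

Call:
{"api": "send_rows", "payload": {"motion": [{"tx": 0.002,"ty": 0.0046,"tz": 0.07,"rx": 0,"ry": 0,"rz": 0,"gripper": 1},{"tx": 0,"ty": 0,"tz": 0.08,"rx": 0,"ry": 0,"rz": 0,"gripper": 1},{"tx": 0,"ty": 0,"tz": 0.045,"rx": 0,"ry": 0,"rz": 0,"gripper": 1},{"tx": 0,"ty": 0,"tz": 0,"rx": 0,"ry": 0,"rz": 0,"gripper": 1},{"tx": 0,"ty": 0,"tz": 0,"rx": 0,"ry": 0,"rz": 0,"gripper": 1}]}}

```text
time_s: 11.05
ee_pos: [541.6, 85.2, 98.3]
ee_rot: [180.0, -0.1, 30.1]
force: [-0.1, 0.3, -0.0]
gripper_width: 0.8
gripper_force: 0.0
```

Call:
{"api": "send_rows", "payload": {"motion": [{"tx": 0,"ty": 0,"tz": 0.004,"rx": 0,"ry": 0,"rz": 0,"gripper": 1},{"tx": 0,"ty": 0,"tz": 0.004,"rx": 0,"ry": 0,"rz": 0,"gripper": 1},{"tx": 0,"ty": 0,"tz": 0.004,"rx": 0,"ry": 0,"rz": 0,"gripper": 1},{"tx": 0,"ty": 0,"tz": 0,"rx": 0,"ry": 0,"rz": 0,"gripper": 1}]}}

```text
time_s: 11.55
ee_pos: [540.2, 85.1, 91.8]
ee_rot: [180.0, -0.0, 30.1]
force: [0.9, 0.1, 1.5]
gripper_width: 0.6
gripper_force: 0.8
```

Call:
{"api": "send_rows", "payload": {"motion": [{"tx": 0,"ty": 0,"tz": 0.004,"rx": 0,"ry": 0,"rz": 0,"gripper": 1},{"tx": 0,"ty": 0,"tz": 0.004,"rx": 0,"ry": 0,"rz": 0,"gripper": 1},{"tx": 0,"ty": 0,"tz": 0.003,"rx": 0,"ry": 0,"rz": 0,"gripper": 1},{"tx": 0,"ty": 0,"tz": 0,"rx": 0,"ry": 0,"rz": 0,"gripper": 1},{"tx": 0,"ty": 0,"tz": 0,"rx": 0,"ry": 0,"rz": 0,"gripper": 1}]}}

```text
time_s: 12.18
ee_pos: [540.3, 85.1, 86.3]
ee_rot: [180.0, -0.0, 30.1]
force: [0.1, -0.1, 5.0]
gripper_width: 0.3
gripper_force: 2.4
```

Call:
{"api": "send_rows", "payload": {"motion": [{"tx": 0,"ty": 0,"tz": 0.002,"rx": 0,"ry": 0,"rz": 0,"gripper": 1},{"tx": 0,"ty": 0,"tz": 0.002,"rx": 0,"ry": 0,"rz": 0,"gripper": 1},{"tx": 0,"ty": 0,"tz": 0,"rx": 0,"ry": 0,"rz": 0,"gripper": 1}]}}

```text
time_s: 12.55
ee_pos: [540.3, 85.1, 86.1]
ee_rot: [180.0, -0.1, 30.1]
force: [-4.4, 0.1, 16.5]
gripper_width: 0.6
gripper_force: 8.2
```

The button is hard on its stop (16.5 N, no further travel). I'll lift clear and check.

Call:
{"api": "send_rows", "payload": {"motion": [{"tx": 0,"ty": 0,"tz": -0.01,"rx": 0,"ry": 0,"rz": 0,"gripper": 1},{"tx": 0,"ty": 0,"tz": -0.02,"rx": 0,"ry": 0,"rz": 0,"gripper": 1},{"tx": 0,"ty": 0,"tz": -0.08,"rx": 0,"ry": 0,"rz": 0,"gripper": 1},{"tx": 0,"ty": 0,"tz": -0.1,"rx": 0,"ry": 0,"rz": 0,"gripper": 1},{"tx": 0,"ty": 0,"tz": -0.06,"rx": 0,"ry": 0,"rz": 0,"gripper": 1},{"tx": 0,"ty": 0,"tz": 0,"rx": 0,"ry": 0,"rz": 0,"gripper": 1},{"tx": 0,"ty": 0,"tz": 0,"rx": 0,"ry": 0,"rz": 0,"gripper": 1},{"tx": 0,"ty": 0,"tz": 0,"rx": 0,"ry": 0,"rz": 0,"gripper": 1}]}}

```text
time_s: 13.55
ee_pos: [539.0, 84.9, 217.2]
ee_rot: [-179.9, 0.2, 30.1]
force: [0.1, -0.8, -1.1]
gripper_width: 0.5
gripper_force: 0.0
```

Run:
```python
from h import *
from workcell import env
d=wrist(env,"w4")
find(d,roi=(200,0,560,215))
```

```text
13.55 [539.   84.9 217.2] [-179.9    0.2   30.1] [ 7.7 15.7 93.  -0.  71.6 67.6] [ 0.1 -0.8 -1.1] 0.5
blue [377.2 128.9] 239 [650.3  38.9  72. ]
green [284.6 200.1] 783 [542.   85.7  92. ]
yellow [373.9  92.8] 269 [677.   61.9  72. ]
red [507.3  61.1] 326 [764.8 -32.7  72. ]
red [352.7  63.2] 287 [688.6  95.1  72. ]
black [322.2 126. ] 644 [623.3  92.2  97. ]
```

View pics/w4.png

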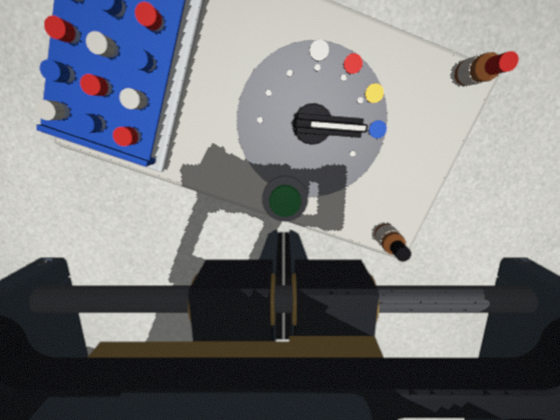

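The lever still points at blue (377,129), the button (285,200) is released and the bottles are in place. Handing in.

```bash
python3 -c "
from workcell import env
print(env.job_done())"
```

```text
the job is handed in; nothing more can be done
None
```

The lever was pushed clockwise five clicks and rests in the one pointing at the blue tag, then the green start button was pressed to its stop and released; nothing else was touched, and the job was handed in at about 13.6 s.

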